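# Check the vacuum pump's oil with the dipstick

### The job

Check the oil in the bench vacuum pump: take the dipstick from its rests on the drip tray, slide it into the pump's sloping guide tube until its collar stops on the mouth - gently, with no more than 25 N on the pump - and leave it seated for one second. Then draw it right out and finish while still holding it, motionless and level over the drip tray, marked face up and tip above the tray, at least 10 cm over the worktop, so that it can be read. Do not disturb the oil bottle, the beaker or the timer.

Things in the scene. Friction and masses are not known exactly. Their poses are not given: they have to be found in the camera images.
- dipstick_grip (a point): centre of the dipstick's black grip: a bar 64 mm long (x), 14 wide (y), 20 high (z), flat sides, taken across its width from above. x points along the rod to the tip, z out of the marked face, which looks up as the stick lies level on its rests, axis 43 mm over the worktop. Behind the grip a tab reaches to x = -51 mm. Whole stick 203 mm, 70 to 120 g
- collar_seat (a point): centre of the collar's face towards the tip (a black rubber washer under a brass collar), on the rod's axis 52 mm from the grip centre; it stops on the tube's mouth. Collar 33 mm across, 10 mm thick. The steel rod beyond is 8 mm thick. Axes as for dipstick_grip
- dipstick_tip (a point): tip of the dipstick on its axis, 152 mm from the grip centre, 100 mm beyond collar_seat. The last 39 mm are a flat blade 8 mm wide, 4 mm thick with two black cross marks; its marked face is +z. Axes as for dipstick_grip
- tube_mouth (a point): centre of the rim of the pump's steel guide tube, 40 degrees above the level; z points out along its axis (the dipstick goes in along -z), x is level. Rim 136 mm over the worktop, 31 mm outside, 25 inside, narrowing within 14 mm to a 13 mm bore 112 mm deep. Its rubber grommet gives inwards, 1 mm per 5 N, 5 mm at most. The fixed blue pump (310 x 125 x 140 mm high, ports to 177) lies towards -z
- drip_tray: fixed steel drip tray with white liner, 250 mm (x) by 120 mm (y), rim 14 mm high; origin at the middle of its underside, on the worktop, z up. Two white notched rests, 44 mm wide, 49 mm high, stand at x = -93 and +38 mm; the dipstick lies in them along x, tip to +x, grip centre near x = -50 mm
- oil_bottle_mid (a point): middle of the amber bottle with black cap, 62 mm across, 138 mm high, standing loose: leave alone
- beaker_mid (a point): middle of the clear beaker, 51 mm across, 69 mm high, standing loose: leave alone
- timer_mid (a point): middle of the white bench timer, 60 x 66 x 20 mm, lying loose: leave alone

How it is judged (in metres and radians):
On the way, in this order (a step that is already met when the one before it is completed fails the run):
1. the dipstick is in the guide tube with its collar stopped on the mouth, for half a second (z of collar_seat in the frame of tube_mouth below 0.003 m and distance between collar_seat and tube_mouth below 0.007 m and angle between the x axis of dipstick_tip and the z axis of tube_mouth, either way round below 0.12 rad), for 0.5 s.
2. the dipstick is drawn right out of the tube (z of dipstick_tip in the frame of tube_mouth above 0.01 m), for 0.1 s.
At the end, for the whole second after the job is handed in: the fingers hold the dipstick in the air, still, level with its marked face up (within 10 degrees), grip and tip more than 95 mm above the worktop, the tip vertically above the drip tray, touching neither tray nor pump (angle between dipstick_tip's own z axis and vertical below 0.18 rad and height (world z) of each of dipstick_tip, dipstick_grip above 0.095 m and x of dipstick_tip in the frame of drip_tray between -0.125 and 0.125 m and y of dipstick_tip in the frame of drip_tray between -0.06 and 0.06 m and distance between dipstick_grip and the grasp point below 0.15 m and contact force between dipstick and the fingers above 1 N and contact force between dipstick and drip_tray below 0.1 N and contact force between dipstick and vacuum_pump below 0.1 N and linear speed of dipstick below 0.03 m/s and angular speed of dipstick below 0.15 rad/s); the arm keeps its last pose, push and grip.
It fails at once if the dipstick presses on the pump with more than 25 N (contact force between dipstick and vacuum_pump above 25 N).
It fails at once if the robot strikes the pump with more than 25 N (contact force between any of the fingers, the arm and vacuum_pump above 25 N).
It fails at once if the oil bottle, the beaker or the timer is disturbed (moved 20 mm or tipped) (distance of any of oil_bottle_mid, beaker_mid, timer_mid from where it was at the start of the episode above 0.02 m or angle between any of oil_bottle_mid, beaker_mid, timer_mid's own z axis and vertical above 0.3 rad).
It also fails if it takes over 48 s, if anything falls off the work surface, if the arm or the gripper's body presses on something with over 40 N, if the wrist force passes 120 N, or if a joint passes its speed limit or range.

### The arm

A 6-joint arm with a two-finger parallel gripper is mounted at the origin on a cart in front of the work surface, level with it; the furniture and walls round the work are solid. World frame = base frame: x ahead of the robot, y to its left, z up, the work surface at z = 0. Lengths are in mm, angles in rad, forces in N, time in s.
With the tool pointing down it reaches from about 400 to 925 mm from the base axis. Payload 12.5 kg.
Tool frame: the origin (TCP) lies at the very end of the fingers, on their centre line; the grasp point (between the pads) lies grip_depth behind it (grip_depth is the distance from the TCP to the grasp point, in mm); z points along the fingers, y is the line along which they close (so a half turn about z gives the same grasp; the last joint's range is limited). The gripper opens to 95 mm and grips with 3 to 60 N. Pads are 20 mm wide; open, the fingers measure 119 mm over their backs; the gripper's body (75 mm by 180 mm) begins 59 mm behind the grasp point.
Start: joints at [-1.405, 0.491, 1.559, -0, 1.092, -0.106], TCP at [167.814, -602.068, 214.661] pointing down, gripper open.
Joint ranges: [-3.1, 3.1], [-0.84, 2.19], [0.05, 2.79], [-1.13, 4.28], [0.06, 2.93], [-2.69, 2.69]. Speed limits (rad/s): [2.22, 2.22, 2.79, 3.14, 3.14, 3.14].

### API

Orientations are given as [roll, pitch, yaw] about the fixed x, y, z axes, in that order (R = Rz(yaw) Ry(pitch) Rx(roll)).
In Python, from cell import state, read_camera, job_done, grip_depth gives the robot as it stands.
- The arm moves only by the tool drive_tool, never from a script. Its argument "targets" is a list of rows, each an object with "jaw": the opening, from 0 (shut) to 1 (fully open); "travel": the shift along the tool's x, y, z in m, a list of three; "twist": the turn about the tool's z in rad. In form: [{"jaw": jaw, "travel": [tx, ty, tz], "twist": twist}, ...]. A call has 1 to 8 rows; each row is the pose to reach, as a shift and turn from the pose commanded when the call began, along the tool's axes at that moment; what a row does not reach only later rows make up. A row lasts 1/12 s, in which the tool goes at most 41.7 mm and 7.16 degrees, less where a joint would pass 70% of its speed; a pose out of reach is approached as far as the arm can. A call with a gripper value outside its range is refused whole. The fingers move at their own pace and stop on an object; the grip force is fixed at half the most. Time passes only in rows, so rows that repeat a pose let the fingers close. It gives the time, the measured TCP pose, the force, the opening and the grip force at its end, in the units of the state.
- state(): the state, without advancing time (a new reading comes with each control period).
- read_camera(name): name is "scene" or "top" or "wrist"; returns a dict with "frame" (420x560x3 uint8, red, green, blue), "fx", "fy", "cx", "cy" (pixels), "R" (3x3) and "t" (3): a world point X has camera coordinates R X + t. Camera axes: x right, y down, z forward; pixel columns grow to the right and rows downward; lengths in mm; the calibration is good to about 2 mm. The wrist camera is an equidistant fisheye: a pixel r from the principal point sees the ray r / f radians off the axis. A picture is of the moment at which its call begins. There is no depth.
- job_done(): hands the job in; it is judged then, once.
The state is a dict: "t": time; "joints": joint angles; "qvel": joint speeds; "tau": joint torques, N m; "eef_pos": TCP position; "tcp_rot": TCP orientation; "ft_force": force on the tool from outside, world axes, zero at the start; "moment": the same for the moment, N m; "opening": opening from 0.0 (shut) to 1.0 (fully open); "grip_force": force on a finger pad.
Only numpy, scipy, OpenCV 4.12 (cv2) and the standard library are available. Lean on these libraries where they do the work, as an engineer would, in place of code of your own. Each camera call takes 0.05 s, during which the arm holds its last target. There are 200 camera calls.

## Working session

There is one attempt and no reset: what is moved stays moved. The work goes in short steps, Python scripts to look and compute and a tool call to move; the robot and the scene stay as the last step left them, time stands still between calls to the robot, and variables do not carry over. Pictures are saved under pics/ and viewed, at most 10 in all, crops included, and the job is handed in when it is done.

Besides the shell and the picture viewer there is one more tool, called after ">>>" by a JSON object that holds its "method" and its "body", one argument or row to a line. drive_tool: Moves the arm, as the interface text tells. Its arguments: {"type":"object","properties":{"targets":{"type":"array"}},"required":["targets"]}

```bash
ls; mkdir -p pics; python3 - <<'E'
from cell import *
import cv2,numpy as np
print(state(),grip_depth)
for n in ["scene","top","wrist"]:
    c=read_camera(n); cv2.imwrite(f"pics/{n}0.png",c["frame"][:,:,::-1]); np.savez(f"{n}0.npz",**c)
    print(n,c["fx"],c["fy"],c["cx"],c["cy"],c["R"],c["t"])
a=cv2.imread("pics/scene0.png");b=cv2.imread("pics/top0.png")
E
```

```text
pics
{'t': 0.0, 'joints': array([-1.40458424e+00,  4.91579395e-01,  1.55946433e+00,  4.69019112e-05,
        1.09171519e+00, -1.05583343e-01]), 'qvel': array([-0.0021476 , -0.0007807 ,  0.00079264, -0.00021166, -0.00023662,
       -0.00011615]), 'tau': array([ 4.14433953e-04, -6.12646580e+01, -2.58188957e+01,  6.92693051e-02,
        4.81864647e-02, -1.17658265e-04]), 'eef_pos': array([ 167.78898436, -601.79265987,  214.04430916]), 'tcp_rot': array([-3.14043727e+00, -1.64274188e-04,  2.71773690e-01]), 'ft_force': array([0.87861872, 0.39097281, 0.07684196]), 'moment': array([ 0.03923221,  0.01575366, -0.0087098 ]), 'grip_force': 0.0, 'opening': 0.9980562738236778} 18.8
scene 418.16833618425187 418.16833618425187 276.1547960910784 209.38926102356783 [[-0.69972607 -0.71430371  0.01239512]
 [-0.45376386  0.43096863 -0.77997718]
 [ 0.55179868 -0.55139482 -0.6256852 ]] [398.87868015 318.81444317 816.44378673]
top 534.8589819841337 534.8589819841337 278.12513402937503 215.54172643741484 [[-0.00419702 -0.99981372 -0.01883917]
 [-0.99297515  0.00639458 -0.11815017]
 [ 0.11824863  0.01821095 -0.99281701]] [  37.54756973  544.00664342 1316.18360325]
wrist 325.19226210127806 325.19226210127806 277.51301896316943 207.61542344815166 [[ 2.68195796e-01 -9.63364352e-01 -3.75147706e-04]
 [-9.35542205e-01 -2.60543121e-01  2.38491227e-01]
 [-2.29851689e-01 -6.36113778e-02 -9.71144579e-01]] [-623.92659293  -26.53310864  389.0303661 ]
```

View pics/scene0.png

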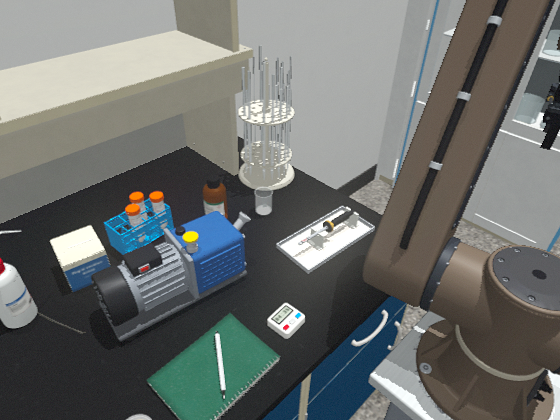

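View pics/top0.png

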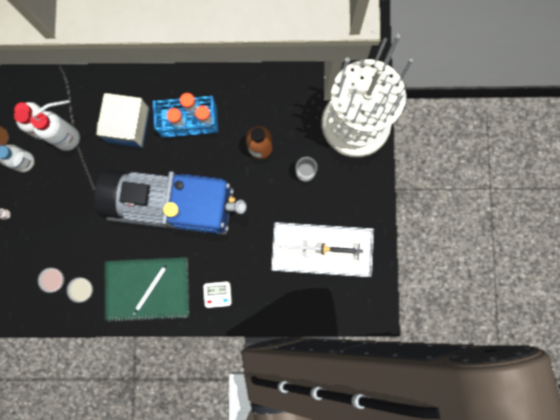

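The scene view shows the pump's tube mouth at about (245,217) and the tray at (325,238). The top view shows the tray at (323,249), the grip at about (345,250) with the tip to the left, and the mouth at about (240,206).

```bash
cat > h.py <<'E'
import numpy as np,cv2
def load(n): return dict(np.load(n+".npz"))
def ray(c,u,v,fish=False):
    x,y=(u-c["cx"])/c["fx"],(v-c["cy"])/c["fy"]
    if fish:
        r=np.hypot(x,y); d=np.array([x/r*np.sin(r),y/r*np.sin(r),np.cos(r)]) if r>0 else np.array([0,0,1.])
    else: d=np.array([x,y,1.])
    d=c["R"].T@d
    return -c["R"].T@c["t"], d/np.linalg.norm(d)
def plane(c,u,v,z,fish=False):
    o,d=ray(c,u,v,fish); return o+d*(z-o[2])/d[2]
def tri(rays):
    A=np.zeros((3,3));b=np.zeros(3)
    for o,d in rays:
        P=np.eye(3)-np.outer(d,d);A+=P;b+=P@o
    X=np.linalg.solve(A,b)
    return X,[np.linalg.norm((np.eye(3)-np.outer(d,d))@(X-o)) for o,d in rays]
def proj(c,X):
    p=c["R"]@X+c["t"]; return c["fx"]*p[0]/p[2]+c["cx"],c["fy"]*p[1]/p[2]+c["cy"]
E
python3 - <<'E'
from h import *
t=load("top0");s=load("scene0");w=load("wrist0")
f=t["frame"]; hsv=cv2.cvtColor(f,cv2.COLOR_RGB2HSV)
m=((hsv[...,2]>110)).astype(np.uint8); m[:, :262]=0;m[:,385:]=0;m[:215]=0;m[285:]=0
m=cv2.morphologyEx(m,cv2.MORPH_CLOSE,np.ones((9,9)))
c=max(cv2.findContours(m,0,2)[0],key=cv2.contourArea)
r=cv2.minAreaRect(c);P=np.array([plane(t,*p,14) for p in cv2.boxPoints(r)])
print(r,P.round(1),P.mean(0), [np.linalg.norm(P[i]-P[i-1]) for i in range(4)])
def crop(im,x,y,wd,h,k): return cv2.resize(im[y:y+h,x:x+wd],(wd*k,h*k),interpolation=cv2.INTER_CUBIC)
a=crop(f,265,215,115,70,4) ; b=crop(f,210,180,50,60,6); d=crop(s["frame"],220,195,50,50,6); 
e=crop(s["frame"],270,195,110,80,4)
C=np.zeros((600,800,3),np.uint8)
for im,x,y in ((a,0,0),(b,480,0),(d,480,300),(e,0,280)):
    im=im[:600-y,:800-x];C[y:y+im.shape[0],x:x+im.shape[1]]=im
cv2.imwrite("pics/c1.png",C[:,:,::-1])
E
```

```text
((322.4292297363281, 249.19021606445312), (101.50051879882812, 49.026611328125), 3.7152888774871826) [[ 407.    55.6   14. ]
 [ 531.3   47.2   14. ]
 [ 512.9 -210.2   14. ]
 [ 389.4 -199.1   14. ]] [460.18351005 -76.62604011  14.        ] [np.float64(255.33055156581935), np.float64(124.55917083609759), np.float64(258.06578554392297), np.float64(123.9597055251851)]
```

View pics/c1.png

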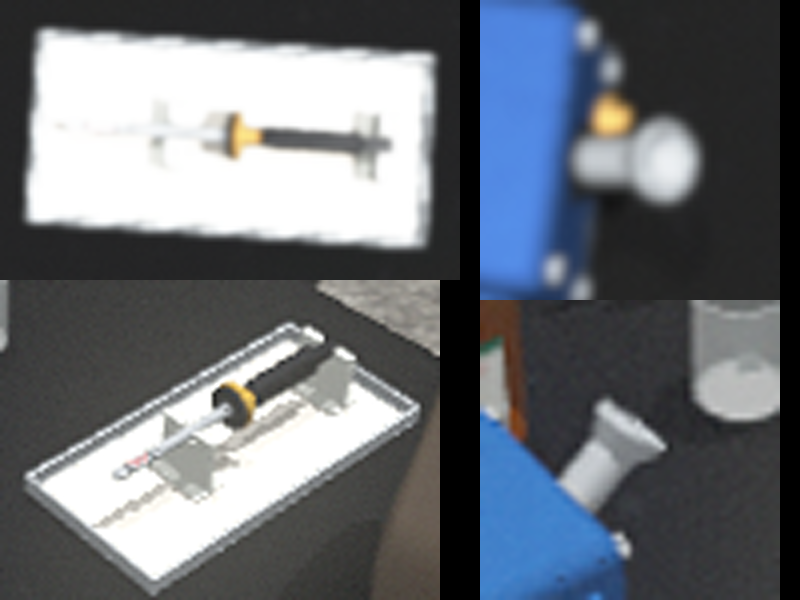

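View pics/wrist0.png

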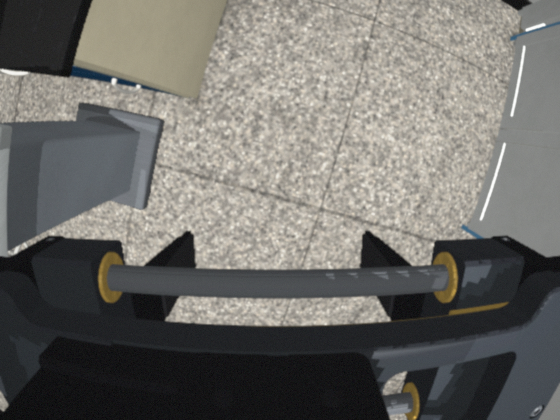

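The crop shows the grip black bar from about (262,137) to (360,142), tip at (58,126), the mouth ring at (665,160) in the top view and (631,425) in the scene view. The wrist camera sees only floor so far.

```bash
cat >> h.py <<'E'
from scipy.spatial.transform import Rotation as Ro
def totool(s,d,yaw=None):
    R=Ro.from_euler("xyz",s["tcp_rot"]).as_matrix(); 
    return (R.T@np.asarray(d)/1000).round(4)
E
python3 - <<'E'
from h import *
from cell import state
t=load("top0");s=load("scene0");w=load("wrist0")
T=lambda x,y,k=4,ox=265,oy=215:(ox+(x+.5)/k-.5,oy+(y+.5)/k-.5)
a=T(262,137);b=T(360,142.5);tip=T(57,126);tab=T(391,145)
A,B=plane(t,*a,53),plane(t,*b,53);P=plane(t,*tip,45);Q=plane(t,*tab,48)
print("grip",A,B,(A+B)/2,"tip",P,"tab",Q)
for d in(P-Q,P-(A+B)/2):print(np.arctan2(d[1],d[0]),np.linalg.norm(d))
m=tri([ray(t,*T(665,160,6,210,180)),ray(s,*T(631-480,425-300,6,220,195))]);print("mouth",m)
# scene tube base (575,490), top tube neck base
m2=tri([ray(t,*T(630,159,6,210,180)),ray(s,*T(605-480,457-300,6,220,195))]);print("neck",m2)
# pump edges (foot, z~0-10 and lid)
for z,p,q in((140,(178,230),(225,233)),(140,(178,174),(230,180))):
    d=plane(t,*p,z)-plane(t,*q,z);print("pump",np.arctan2(d[1],d[0]))
print("cam",-w["R"].T@w["t"],totool(state(),-w["R"].T@w["t"]-state()["eef_pos"]))
G=(A+B)/2
print(totool(state(),[G[0]-167.8,G[1]+601.8,120-214]), state()["tcp_rot"])
E
```

```text
grip [458.34843162 -93.3418455   53.        ] [ 454.65444158 -153.40283457   53.        ] [ 456.5014366  -123.37234004   53.        ] tip [466.28390903  32.88814918  45.        ] tab [ 453.28024829 -173.05381857   48.        ]
1.507737687394568 206.37390646909404
1.5082742997697902 156.7706517659077
mouth (array([616.03628982, -21.10756608,  16.2620049 ]), [np.float64(69.86411855199171), np.float64(69.86411855199167)])
neck (array([617.94024076,  -6.4858917 ,   4.25356603]), [np.float64(69.92316654682108), np.float64(69.92316654682111)])
pump 1.5012192159787967
pump 1.446894620188183
cam [ 231.93093252 -583.23489917  383.89858023] [ 0.0668 -0.0009 -0.1697]
[ 0.4065 -0.3833  0.0943] [-3.14080795e+00 -1.02997919e-04  2.71788655e-01]
```

>>> {"method": "drive_tool", "body": {
  "targets": [
    {"jaw":1,"travel":[0.035,-0.03,0],"twist":-0.1},
    {"jaw":1,"travel":[0.06,-0.06,0],"twist":-0.22},
    {"jaw":1,"travel":[0.09,-0.09,0],"twist":-0.34},
    {"jaw":1,"travel":[0.12,-0.12,0],"twist":-0.46},
    {"jaw":1,"travel":[0.15,-0.15,0],"twist":-0.58},
    {"jaw":1,"travel":[0.18,-0.18,0],"twist":-0.7},
    {"jaw":1,"travel":[0.21,-0.21,0],"twist":-0.82},
    {"jaw":1,"travel":[0.24,-0.24,0],"twist":-0.93}
  ]
}}

```text
t: 0.82
eef_pos: [331.9, -310.1, 214.7]
tcp_rot: [3.141, 0.0, 1.207]
ft_force: [1.1, -1.3, 0.9]
opening: 0.998
grip_force: 0.0
```

```bash
python3 - <<'E'
from h import *
from cell import state
t=load("top0");s=load("scene0")
T=lambda x,y,k=6,ox=210,oy=180:(ox+(x+.5)/k-.5,oy+(y+.5)/k-.5)
print("mouth",tri([ray(t,*T(185,160)),ray(s,*T(151,125,6,220,195))]))
print("mouth136",plane(t,*T(185,160),136),plane(s,*T(151,125,6,220,195),136))
print("neck",tri([ray(t,*T(150,159)),ray(s,*T(125,157,6,220,195))]))
S=state();print(S["t"],S["eef_pos"],S["tcp_rot"]);e=S["eef_pos"]
print(totool(S,np.array([457,-123,200])-e),1.508-S["tcp_rot"][2])
E
```

```text
mouth (array([554.14460053, 120.55469289, 135.10709939]), [np.float64(0.3738092619297796), np.float64(0.37380926192979247)])
mouth136 [554.30045702 120.73140249 136.        ] [552.9816929  121.03736787 136.        ]
neck (array([555.16877904, 134.47375132, 126.5638145 ]), [np.float64(1.2339376149674803), np.float64(1.233937614967372)])
0.8167 [ 331.90568235 -310.05196046  214.66052698] [3.14148490e+00 8.48250868e-05 1.20748562e+00]
[0.2193 0.0505 0.0146] 0.3005143780521906
```

>>> {"method": "drive_tool", "body": {
  "targets": [
    {"jaw":1,"travel":[0.036,0.008,0],"twist":-0.1},
    {"jaw":1,"travel":[0.075,0.017,0],"twist":-0.2},
    {"jaw":1,"travel":[0.11,0.025,0],"twist":-0.3},
    {"jaw":1,"travel":[0.15,0.034,0],"twist":-0.3},
    {"jaw":1,"travel":[0.19,0.044,0.005],"twist":-0.3},
    {"jaw":1,"travel":[0.219,0.0505,0.01],"twist":-0.3},
    {"jaw":1,"travel":[0.219,0.0505,0.0146],"twist":-0.3},
    {"jaw":1,"travel":[0.219,0.0505,0.0146],"twist":-0.3}
  ]
}}

```text
t: 1.48
eef_pos: [457.6, -124.6, 199.1]
tcp_rot: [-3.14, -0.0, 1.505]
ft_force: [-1.0, -0.5, -0.3]
opening: 1.006
grip_force: 0.0
```

```bash
python3 - <<'E'
from h import *
from cell import *
S=state();print(S["t"],S["eef_pos"],S["tcp_rot"],S["ft_force"])
c=read_camera("wrist");np.savez("wrist1.npz",**c);cv2.imwrite("pics/w1.png",c["frame"][:,:,::-1])
E
```

```text
1.4833 [ 457.57844194 -124.59893402  199.11143114] [-3.14000696e+00 -3.90947312e-04  1.50504409e+00] [-0.96666472 -0.5080713  -0.3426901 ]
```

View pics/w1.png

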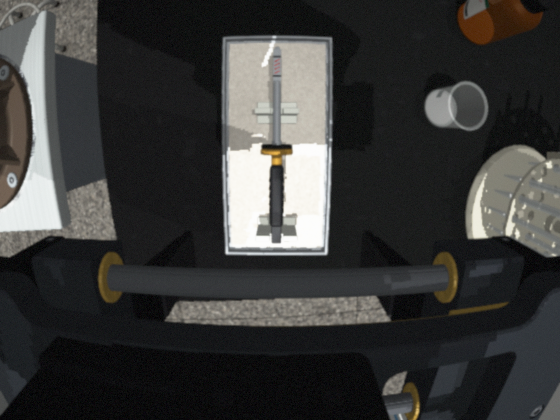

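The wrist view shows the tray with the stick upright in the image: tip (277,47), collar (277,149), grip about (277,166–226), tab end (276,242). The pump is beyond the top edge.

```bash
python3 - <<'E'
from h import *
from cell import *
w=load("wrist1");S=state()
f=w["frame"].astype(int);v=f.max(2)
for r in (55,70,85,95,172,180,190,200,210,220,228,235,240):
    row=v[r,258:296];x=np.where(row<75)[0]+258
    print(r,x.mean() if len(x) else 0,len(x))
print(v[145:250,277])
for n,p,z in(("tip",(277.3,47),45),("collartip",(277,146),43),("gf",(277,167),53),("gb",(277,226),53),("tab",(276.3,242),48)):
    print(n,plane(w,*p,z,True))
E
```

```text
55 0 0
70 0 0
85 0 0
95 0 0
172 276.5 12
180 276.0 13
190 277.0 9
200 276.0 8
210 276.0 6
220 275.5 12
228 0 0
235 0 0
240 0 0
[ 67  24  23  40  79 126 178 223 225 192 135 117 138 190 221 230 230 229
 220 168  88  37  39  46  53  52  50  54  55  53  57  56  57  60  66  68
  69  72  73  73  74  71  75  75  77  74  75  76  77  75  80  78  80  81
  83  81  79  81  82  80  82  83  83  85  84  82  84  74  73  72  72  72
  73  70  72  73  71  77  76  73  64  67  95 102 105 101 104 104 103 102
  99  98  96  94  94  92  92 119 200 249 252 247 188 136 112]
tip [467.02632907  26.20805116  45.        ]
collartip [460.08458022 -74.07296926  43.        ]
gf [458.78905723 -94.06754331  53.        ]
gb [ 454.80498334 -153.95864589   53.        ]
tab [ 452.78880347 -172.95225845   48.        ]
```

>>> {"method": "drive_tool", "body": {
  "targets": [
    {"jaw":1,"travel":[0,-0.001,0.04],"twist":0.005},
    {"jaw":1,"travel":[0,-0.001,0.08],"twist":0.005},
    {"jaw":1,"travel":[0,-0.001,0.12],"twist":0.005},
    {"jaw":0.6,"travel":[0,-0.001,0.145],"twist":0.005},
    {"jaw":0.5,"travel":[0,-0.001,0.165],"twist":0.005},
    {"jaw":0.3,"travel":[0,-0.001,0.175],"twist":0.005},
    {"jaw":0,"travel":[0,-0.001,0.175],"twist":0.005},
    {"jaw":0,"travel":[0,-0.001,0.175],"twist":0.005}
  ]
}}

```text
t: 2.2
eef_pos: [456.5, -126.6, 25.5]
tcp_rot: [-3.141, 0.0, 1.496]
ft_force: [0.3, 0.2, 0.1]
opening: 0.706
grip_force: 0.0
```

>>> {"method": "drive_tool", "body": {
  "targets": [
    {"jaw":0,"travel":[0,0,0],"twist":0},
    {"jaw":0,"travel":[0,0,0],"twist":0},
    {"jaw":0,"travel":[0,0,0],"twist":0},
    {"jaw":0,"travel":[0,0,0],"twist":0}
  ]
}}

```text
t: 2.53
eef_pos: [456.9, -126.0, 25.8]
tcp_rot: [3.14, 0.001, 1.497]
ft_force: [-0.2, -0.1, -0.0]
opening: 0.424
grip_force: 0.0
```

>>> {"method": "drive_tool", "body": {
  "targets": [
    {"jaw":0,"travel":[0,0,0],"twist":0},
    {"jaw":0,"travel":[0,0,0],"twist":0},
    {"jaw":0,"travel":[0,0,0],"twist":0},
    {"jaw":0,"travel":[0,0,0],"twist":0},
    {"jaw":0,"travel":[0,0,0],"twist":0},
    {"jaw":0,"travel":[0,0,0],"twist":0}
  ]
}}

```text
t: 3.03
eef_pos: [456.5, -125.8, 25.0]
tcp_rot: [-3.142, 0.0, 1.497]
ft_force: [-0.8, 1.2, 2.0]
opening: 0.148
grip_force: 30.0
```

>>> {"method": "drive_tool", "body": {
  "targets": [
    {"jaw":0,"travel":[0,0,0],"twist":0},
    {"jaw":0,"travel":[0,0,-0.005],"twist":0},
    {"jaw":0,"travel":[0,0,-0.015],"twist":0},
    {"jaw":0,"travel":[0,0,-0.03],"twist":0},
    {"jaw":0,"travel":[0,0,-0.045],"twist":0},
    {"jaw":0,"travel":[0,0,-0.057],"twist":0},
    {"jaw":0,"travel":[0,0,-0.057],"twist":0},
    {"jaw":0,"travel":[0,0,-0.057],"twist":0}
  ]
}}

```text
t: 3.7
eef_pos: [456.7, -125.9, 82.4]
tcp_rot: [3.14, 0.001, 1.497]
ft_force: [-0.4, -0.1, -0.4]
opening: 0.145
grip_force: 30.0
```

```bash
cat >> h.py <<'E'
M=np.array([554,120.7,136.]);YAW=1.49;H=np.array([np.cos(YAW),np.sin(YAW),0]);Z=np.array([0,0,1.])
def go(s,h,z,lat=0):  # tool travel so that grasp point is at M+h*H, height z
    g=M+h*H+lat*np.array([H[1],-H[0],0]); g[2]=z-18.8
    return totool(s,g-s["eef_pos"])
E
python3 - <<'E'
from h import *
from cell import *
S=state();print(S["t"],S["eef_pos"],S["tcp_rot"],S["ft_force"],S["grip_force"],S["opening"])
print(go(S,-190,98),go(S,-140,98))
c=read_camera("wrist");np.savez("wrist2.npz",**c)
c2=read_camera("top")
cv2.imwrite("pics/w2.png",np.hstack([c["frame"][:280,200:400],cv2.resize(c2["frame"][160:300,200:400],(400,280))])[:,:,::-1])
E
```

```text
3.7 [ 456.72446183 -125.91924646   82.37147674] [3.14035429e+00 5.24045028e-04 1.49680468e+00] [-0.38838395 -0.13525643 -0.43583145] 29.98406320810318 0.14541359001679421
[0.0631 0.0775 0.0032] [0.1131 0.0778 0.0032]
```

View pics/w2.png

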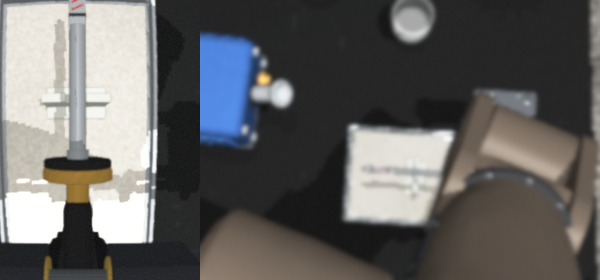

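The stick is held level and straight, with the collar at (77,165) in the wrist crop. Next I go under the tube rim to pivot it.

>>> {"method": "drive_tool", "body": {
  "targets": [
    {"jaw":0,"travel":[0.015,0.025,0.0],"twist":0.007},
    {"jaw":0,"travel":[0.035,0.05,0.003],"twist":0.007},
    {"jaw":0,"travel":[0.055,0.07,0.003],"twist":0.007},
    {"jaw":0,"travel":[0.063,0.0775,0.003],"twist":0.007},
    {"jaw":0,"travel":[0.073,0.0776,0.003],"twist":0.007},
    {"jaw":0,"travel":[0.09,0.0777,0.003],"twist":0.007},
    {"jaw":0,"travel":[0.105,0.0778,0.003],"twist":0.007},
    {"jaw":0,"travel":[0.112,0.0778,0.003],"twist":0.007}
  ]
}}

```text
t: 4.47
eef_pos: [541.1, -18.7, 78.4]
tcp_rot: [-3.14, -0.0, 1.49]
ft_force: [-0.2, -0.6, -0.8]
opening: 0.146
grip_force: 30.0
```

>>> {"method": "drive_tool", "body": {
  "targets": [
    {"jaw":0,"travel":[0,0,0],"twist":0},
    {"jaw":0,"travel":[0,0,0],"twist":0}
  ]
}}

```text
t: 4.63
eef_pos: [541.9, -20.1, 78.8]
tcp_rot: [-3.141, 0.0, 1.49]
ft_force: [-0.1, 0.3, -0.4]
opening: 0.146
grip_force: 30.0
```

```bash
python3 - <<'E'
from h import *
from cell import *
S=state();print(S["t"],S["eef_pos"],S["tcp_rot"],S["ft_force"])
for th in (0,5,10,15,20,25,30,35,40):
    a=np.radians(th);print(th,go(S,-10-130*np.cos(a)-1.5*np.cos(a),121.5+130*np.sin(a)))
c=read_camera("wrist");np.savez("wrist3.npz",**c);s=read_camera("scene")
C=np.hstack([c["frame"][:280,140:400],cv2.resize(s["frame"][180:270,220:370],(450,270))[:280] if 0 else cv2.resize(s["frame"][180:270,220:370],(466,280))])
cv2.imwrite("pics/w3.png",C[:,:,::-1])
E
```

```text
4.6333 [541.89361693 -20.07820857  78.83523804] [-3.14100091e+00  1.55976676e-04  1.49034133e+00] [-0.08399776  0.25199343 -0.39630307]
0 [-0.0002  0.0007 -0.0239]
5 [ 0.0003  0.0007 -0.0352]
10 [ 0.0018  0.0007 -0.0464]
15 [ 0.0043  0.0007 -0.0575]
20 [ 0.0077  0.0007 -0.0683]
25 [ 0.0121  0.0007 -0.0788]
30 [ 0.0174  0.0007 -0.0889]
35 [ 0.0236  0.0007 -0.0984]
40 [ 0.0305  0.0007 -0.1074]
```

View pics/w3.png

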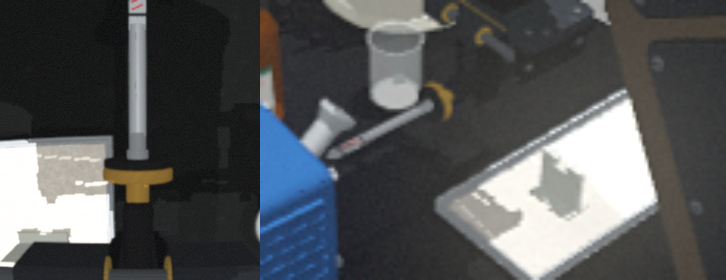

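The stick's blade tip at about (335,155) lies just under the tube mouth in the scene crop, as planned. I raise the hand in an arc.

>>> {"method": "drive_tool", "body": {
  "targets": [
    {"jaw":0,"travel":[0,0,-0.01],"twist":0},
    {"jaw":0,"travel":[0,0.0007,-0.018],"twist":0},
    {"jaw":0,"travel":[0,0.0007,-0.024],"twist":0},
    {"jaw":0,"travel":[0,0.0007,-0.03],"twist":0},
    {"jaw":0,"travel":[0.0005,0.0007,-0.036],"twist":0},
    {"jaw":0,"travel":[0.001,0.0007,-0.041],"twist":0},
    {"jaw":0,"travel":[0.0018,0.0007,-0.046],"twist":0}
  ]
}}

```text
t: 5.32
eef_pos: [543.3, -18.2, 125.6]
tcp_rot: [3.141, 0.0, 1.49]
ft_force: [-0.1, -0.3, -3.2]
opening: 0.148
grip_force: 30.0
```

```bash
python3 - <<'E'
from h import *
from cell import *
S=state();print(S["t"],S["eef_pos"],S["tcp_rot"],S["ft_force"],S["moment"])
s=read_camera("scene");c=read_camera("wrist")
C=np.hstack([c["frame"][:280,140:400],cv2.resize(s["frame"][180:270,220:370],(466,280))])
cv2.imwrite("pics/w4.png",C[:,:,::-1])
for th in (10,15,20,25,30,35,40,42):
    a=np.radians(th);print(th,go(S,-10-130*np.cos(a)-1.5*np.cos(a),121.5+130*np.sin(a)))
E
```

```text
5.3167 [543.26652118 -18.15619351 125.60896759] [3.14138220e+00 1.43839564e-04 1.48973737e+00] [-0.11229587 -0.31616141 -3.15935777] [-0.45795072 -0.10452939 -0.0469104 ]
10 [-0.0002 -0.0005  0.0003]
15 [ 0.0022 -0.0005 -0.0107]
20 [ 0.0057 -0.0005 -0.0216]
25 [ 0.0101 -0.0005 -0.032 ]
30 [ 0.0154 -0.0005 -0.0421]
35 [ 0.0215 -0.0005 -0.0517]
40 [ 0.0285 -0.0005 -0.0607]
42 [ 0.0315 -0.0005 -0.0641]
```

View pics/w4.png

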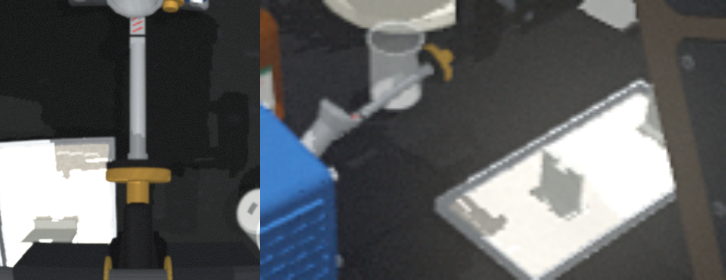

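The stick is pivoting under the rim with about 3 N, and the mouth in the wrist crop at (136,5) lines up with the rod at 138. I continue the arc.

>>> {"method": "drive_tool", "body": {
  "targets": [
    {"jaw":0,"travel":[0.001,0,-0.007],"twist":0},
    {"jaw":0,"travel":[0.003,0,-0.014],"twist":0},
    {"jaw":0,"travel":[0.0057,0,-0.0216],"twist":0},
    {"jaw":0,"travel":[0.009,0,-0.029],"twist":0},
    {"jaw":0,"travel":[0.0125,0,-0.036],"twist":0},
    {"jaw":0,"travel":[0.016,0,-0.043],"twist":0},
    {"jaw":0,"travel":[0.02,0,-0.05],"twist":0},
    {"jaw":0,"travel":[0.025,0,-0.056],"twist":0}
  ]
}}

```text
t: 6.08
eef_pos: [545.3, 7.1, 181.9]
tcp_rot: [3.141, 0.0, 1.49]
ft_force: [-0.3, -1.7, -2.8]
opening: 0.141
grip_force: 30.0
```

>>> {"method": "drive_tool", "body": {
  "targets": [
    {"jaw":0,"travel":[0.002,0,-0.003],"twist":0},
    {"jaw":0,"travel":[0.005,0,-0.006],"twist":0},
    {"jaw":0,"travel":[0.005,0,-0.006],"twist":0}
  ]
}}

```text
t: 6.33
eef_pos: [545.8, 12.1, 187.6]
tcp_rot: [3.141, 0.0, 1.49]
ft_force: [-0.4, -0.9, -1.5]
opening: 0.145
grip_force: 30.0
```

```bash
python3 - <<'E'
from h import *
from cell import *
S=state();print(S["t"],S["eef_pos"],S["tcp_rot"],S["ft_force"],S["moment"])
s=read_camera("scene");c=read_camera("wrist");np.savez("scene5.npz",**s);np.savez("wrist5.npz",**c)
C=np.hstack([c["frame"][:280,140:400],cv2.resize(s["frame"][160:270,220:370],(466,342))[:280]])
cv2.imwrite("pics/w5.png",C[:,:,::-1])
E
```

```text
6.3333 [545.83505271  12.14874501 187.55055879] [3.14094071e+00 1.82407822e-04 1.49025647e+00] [-0.44901877 -0.92135431 -1.53061872] [-0.41127753  0.05089378  0.03863112]
```

View pics/w5.png

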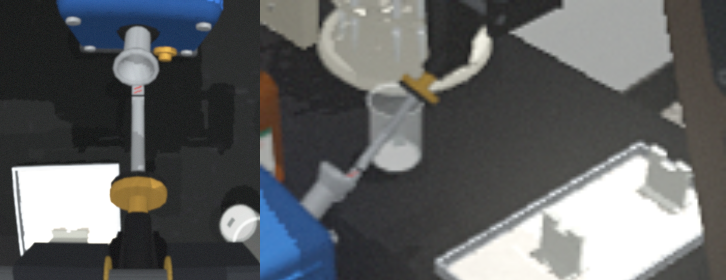

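The stick is now tilted, lying below the tube: rod from (413,98) to (357,170) in the scene crop; the wrist crop has the mouth centred at about (136,68) and the rod at column 138.

```bash
python3 - <<'E'
from h import *
from cell import *
S=state();s=load("scene5");w=load("wrist5")
N=np.array([H[1],-H[0],0]);G=S["eef_pos"]+[0,0,18.8]
def vp(x,y,c=s):
    o,d=ray(c,220+(x-260)/3.107,160+y/3.107);X=o+d*(N@(G-o))/(N@d);return np.array([H@(X-M),X[2]])
# refine rod centreline in scene: bright gray pixels between
g=s["frame"].astype(int)
print("G",H@(G-M),G[2],"lat",N@(G-M))
a,b=vp(413,98),vp(357,170);d=b-a;print(a,b,np.degrees(np.arctan2(-d[1],d[0])))
d=a-[H@(G-M)+0,G[2]];print("grip->a",np.degrees(np.arctan2(-d[1],d[0])))
# tube axis
a,b=vp(338,178),vp(310,212);d=b-a;print("tube",a,b,np.degrees(np.arctan2(-d[1],d[0])))
f=w["frame"].astype(int)
for r in (40,55,62,70,78,100,120,140,160):
    row=f[r,235:320];ok=(row.min(1)>85)&(np.ptp(row,1)<30);x=np.where(ok)[0]+235
    print(r,x.min() if len(x) else 0,x.max() if len(x) else 0,x.mean() if len(x) else 0)
for r,z in((66,136),):
  for u in (274,276,278): 
    X=plane(w,u,r,z,True);print(u,X,"lat vs G",N@(X-G),"h",H@(X-M))
X=plane(w,278,130,165,True);print("rod lat",N@(X-G))
E
```

```text
G -109.06770231853406 205.88703860290812 lat 0.6533556695840887
[-74.15564644 169.40778964] [-19.53005362 126.78621446] 37.96310706796779
grip->a 46.25756393154633
tube [ -1.69079617 128.22556442] [ 25.18894978 109.09405977] 35.44114102242808
40 265 290 277.5
55 258 293 275.5
62 254 297 275.5
70 253 298 275.5
78 258 295 276.5
100 272 283 277.5
120 272 283 277.5
140 272 283 277.5
160 271 284 277.5
274 [552.42258433 122.78225992 136.        ] lat vs G -2.3936813825274004 h 1.9481563039277987
276 [553.76004366 122.67063302 136.        ] lat vs G -1.051575944990136 h 1.9448378210473023
278 [555.0976328  122.56143092 136.        ] lat vs G 0.29046317569533525 h 1.943946714709178
rod lat 0.22009967173150236
```

```bash
python3 - <<'E'
from h import *
w=load("wrist5");f=w["frame"].astype(int)
for r in range(26,86,4):
    row=f[r,235:320];print(r,[int(v) for v in row[8:70,1]] if r in(34,42) else "",end=" ")
    ok=(row.max(1)>60)&(np.ptp(row,1)<30);x=np.where(ok)[0]+235
    print(x.min(),x.max(),x.mean()) if len(x) else print()
# screws on pump front face edges (white dots) for pump yaw
hsv=cv2.cvtColor(w["frame"],cv2.COLOR_RGB2HSV);m=((hsv[...,0]>100)&(hsv[...,0]<125)&(hsv[...,1]>120)).astype(np.uint8);m[120:]=0
ys,xs=np.where(m);print(xs.min(),xs.max(),ys.max())
for x in range(205,350,10):
    c=np.where(m[:,x])[0];print(x,c.max() if len(c) else None,end="; ")
E
```

```text
26  272 290 278.0833333333333
30  267 288 277.5
34 [53, 54, 53, 52, 53, 53, 54, 53, 52, 53, 55, 53, 50, 54, 46, 42, 32, 29, 30, 32, 34, 42, 75, 123, 145, 154, 160, 170, 174, 176, 179, 182, 186, 183, 180, 181, 183, 183, 185, 182, 178, 174, 171, 168, 162, 153, 130, 80, 42, 35, 32, 39, 35, 32, 35, 35, 42, 51, 53, 53, 53, 54] 265 290 277.5
38  264 290 277.0
42 [52, 54, 55, 52, 56, 53, 55, 53, 56, 52, 53, 56, 53, 54, 53, 54, 54, 52, 56, 54, 60, 87, 126, 146, 155, 162, 169, 176, 179, 180, 181, 183, 180, 178, 180, 180, 184, 185, 182, 181, 178, 172, 169, 167, 161, 150, 133, 88, 51, 45, 52, 53, 53, 52, 52, 52, 52, 55, 52, 56, 55, 56] 264 290 277.0
46  264 311 284.94871794871796
50  235 317 264.8833333333333
54  258 319 278.7692307692308
58  255 296 275.5
62  253 298 275.5
66  253 298 275.5
70  253 299 276.0
74  254 297 275.5
78  257 295 276.0
82  261 291 276.0
81 532 83
205 18; 215 37; 225 44; 235 45; 245 47; 255 47; 265 25; 275 23; 285 24; 295 45; 305 44; 315 47; 325 48; 335 48; 345 36;
```

```bash
cat >> h.py <<'E'
M=np.array([553.5,121.5,136.]);YAW=1.45;H=np.array([np.cos(YAW),np.sin(YAW),0])
def ax(s,dist,r=0):  # grasp point at distance dist out along tube axis, r perpendicular upward
    c,n=np.cos(np.radians(40)),np.sin(np.radians(40))
    return go(s,-dist*c+r*n,136+dist*n+r*c)
E
python3 - <<'E'
from h import *
from cell import *
S=state()
print(ax(S,173.5),ax(S,153.5,-12))
E
```

```text
[-0.023  -0.0065 -0.0416] [-0.0154 -0.0062 -0.0196]
```

>>> {"method": "drive_tool", "body": {
  "targets": [
    {"jaw":0,"travel":[-0.008,0,-0.0065],"twist":0},
    {"jaw":0,"travel":[-0.016,0,-0.013],"twist":0},
    {"jaw":0,"travel":[-0.023,-0.001,-0.02],"twist":0},
    {"jaw":0,"travel":[-0.026,-0.003,-0.027],"twist":0.02},
    {"jaw":0,"travel":[-0.024,-0.005,-0.036],"twist":0.04},
    {"jaw":0,"travel":[-0.023,-0.0065,-0.0416],"twist":0.04},
    {"jaw":0,"travel":[-0.023,-0.0065,-0.0416],"twist":0.04},
    {"jaw":0,"travel":[-0.023,-0.0065,-0.0416],"twist":0.04}
  ]
}}

```text
t: 7.1
eef_pos: [537.3, -10.4, 229.0]
tcp_rot: [3.141, 0.0, 1.45]
ft_force: [0.7, -0.0, -1.5]
opening: 0.143
grip_force: 30.0
```

```bash
python3 - <<'E'
from h import *
from cell import *
S=state();print(S["t"],S["eef_pos"],S["tcp_rot"],S["ft_force"],S["moment"])
print("ax",[ax(S,d) for d in (173.5,150,130,110)])
s=read_camera("scene");c=read_camera("wrist");np.savez("scene6.npz",**s);np.savez("wrist6.npz",**c)
C=np.hstack([cv2.resize(c["frame"][:180,210:350],(420,540)),cv2.resize(s["frame"][140:275,225:320],(380,540))])
cv2.imwrite("pics/w6.png",C[:,:,::-1])
E
```

```text
7.1 [537.34242223 -10.38074399 229.0488455 ] [3.14071636e+00 6.64871953e-05 1.45023227e+00] [ 0.7426241  -0.02084726 -1.47986991] [ 0.00082901 -0.08434109 -0.00416844]
ax [array([-0.    ,  0.0001,  0.0003]), array([0.018 , 0.0001, 0.0154]), array([0.0333, 0.0001, 0.0283]), array([0.0486, 0.0001, 0.0411])]
```

View pics/w6.png

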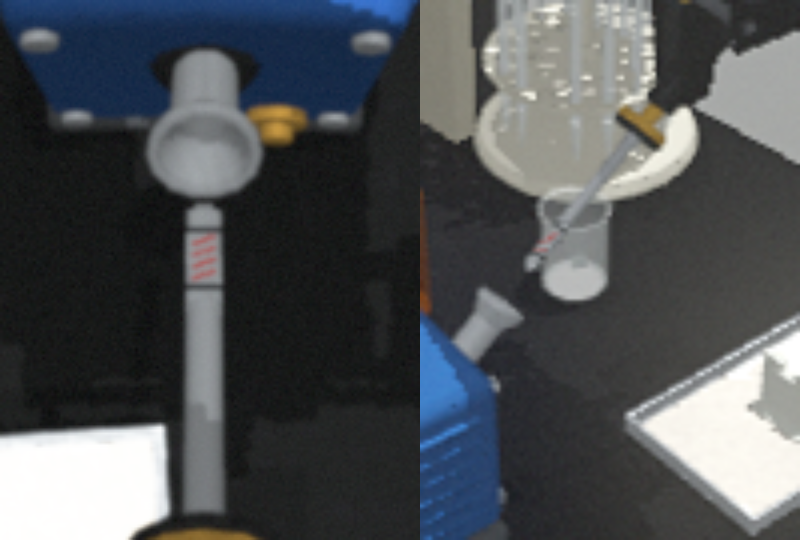

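The wrist view shows mouth (205,152), neck (205,75) and rod (205) in one line. In the scene view the rod line points at the mouth centre (500,307). I insert now.

>>> {"method": "drive_tool", "body": {
  "targets": [
    {"jaw":0,"travel":[0.006,0,0.005],"twist":0},
    {"jaw":0,"travel":[0.012,0,0.01],"twist":0},
    {"jaw":0,"travel":[0.018,0,0.015],"twist":0},
    {"jaw":0,"travel":[0.023,0,0.0193],"twist":0},
    {"jaw":0,"travel":[0.028,0,0.0235],"twist":0},
    {"jaw":0,"travel":[0.033,0,0.0277],"twist":0},
    {"jaw":0,"travel":[0.033,0,0.0277],"twist":0}
  ]
}}

```text
t: 7.78
eef_pos: [541.1, 23.1, 199.9]
tcp_rot: [-3.14, -0.0, 1.451]
ft_force: [-0.1, 0.2, -1.0]
opening: 0.145
grip_force: 30.0
```

>>> {"method": "drive_tool", "body": {
  "targets": [
    {"jaw":0,"travel":[0.005,0,0.0042],"twist":0},
    {"jaw":0,"travel":[0.01,0,0.0084],"twist":0},
    {"jaw":0,"travel":[0.015,0,0.0126],"twist":0},
    {"jaw":0,"travel":[0.02,0,0.0168],"twist":0},
    {"jaw":0,"travel":[0.024,0,0.0201],"twist":0},
    {"jaw":0,"travel":[0.028,0,0.0235],"twist":0},
    {"jaw":0,"travel":[0.028,0,0.0235],"twist":0}
  ]
}}

```text
t: 8.37
eef_pos: [544.5, 50.6, 176.6]
tcp_rot: [-3.141, 0.0, 1.45]
ft_force: [-0.3, 0.7, -1.3]
opening: 0.147
grip_force: 30.0
```

>>> {"method": "drive_tool", "body": {
  "targets": [
    {"jaw":0,"travel":[0.004,0,0.0034],"twist":0},
    {"jaw":0,"travel":[0.008,0,0.0067],"twist":0},
    {"jaw":0,"travel":[0.012,0,0.01],"twist":0},
    {"jaw":0,"travel":[0.016,0,0.0134],"twist":0},
    {"jaw":0,"travel":[0.02,0,0.0168],"twist":0},
    {"jaw":0,"travel":[0.024,0,0.0201],"twist":0},
    {"jaw":0,"travel":[0.024,0,0.0201],"twist":0}
  ]
}}

```text
t: 8.95
eef_pos: [547.4, 74.4, 156.6]
tcp_rot: [-3.141, 0.0, 1.45]
ft_force: [0.2, 0.1, -0.8]
opening: 0.147
grip_force: 30.0
```

```bash
python3 - <<'E'
from h import *
from cell import *
S=state();print(S["ft_force"],S["moment"],ax(S,53.5))
E
```

```text
[ 0.17027341  0.12544627 -0.83435653] [-0.02396525 -0.08534736  0.07005811] [0.0065 0.0004 0.005 ]
```

>>> {"method": "drive_tool", "body": {
  "targets": [
    {"jaw":0,"travel":[0.001,0,0.0008],"twist":0},
    {"jaw":0,"travel":[0.002,0,0.0017],"twist":0},
    {"jaw":0,"travel":[0.003,0,0.0025],"twist":0},
    {"jaw":0,"travel":[0.004,0,0.0034],"twist":0},
    {"jaw":0,"travel":[0.005,0,0.0042],"twist":0},
    {"jaw":0,"travel":[0.005,0,0.0042],"twist":0}
  ]
}}

```text
t: 9.45
eef_pos: [548.2, 78.8, 153.0]
tcp_rot: [-3.141, 0.0, 1.45]
ft_force: [0.0, -0.6, 0.4]
opening: 0.145
grip_force: 30.0
```

>>> {"method": "drive_tool", "body": {
  "targets": [
    {"jaw":0,"travel":[0.0005,0,0.0004],"twist":0},
    {"jaw":0,"travel":[0.001,0,0.0008],"twist":0},
    {"jaw":0,"travel":[0.001,0,0.0008],"twist":0}
  ]
}}

```text
t: 9.7
eef_pos: [548.3, 79.7, 152.3]
tcp_rot: [-3.142, 0.0, 1.45]
ft_force: [1.1, 0.0, -0.0]
opening: 0.142
grip_force: 30.0
```

>>> {"method": "drive_tool", "body": {
  "targets": [
    {"jaw":0,"travel":[0.0005,0,0.0004],"twist":0},
    {"jaw":0,"travel":[0.001,0,0.0008],"twist":0},
    {"jaw":0,"travel":[0.001,0,0.0008],"twist":0}
  ]
}}

```text
t: 9.95
eef_pos: [548.4, 80.7, 151.4]
tcp_rot: [-3.142, 0.0, 1.45]
ft_force: [-0.1, -0.1, -1.2]
opening: 0.145
grip_force: 30.0
```

>>> {"method": "drive_tool", "body": {
  "targets": [
    {"jaw":0,"travel":[0.0005,0,0.0004],"twist":0},
    {"jaw":0,"travel":[0.001,0,0.0008],"twist":0},
    {"jaw":0,"travel":[0.001,0,0.0008],"twist":0}
  ]
}}

```text
t: 10.2
eef_pos: [548.6, 81.7, 150.6]
tcp_rot: [-3.142, 0.0, 1.45]
ft_force: [-0.6, -0.0, 0.3]
opening: 0.145
grip_force: 30.0
```

>>> {"method": "drive_tool", "body": {
  "targets": [
    {"jaw":0,"travel":[0.0005,0,0.0004],"twist":0},
    {"jaw":0,"travel":[0.001,0,0.0008],"twist":0},
    {"jaw":0,"travel":[0.001,0,0.0008],"twist":0},
    {"jaw":0,"travel":[0.001,0,0.0008],"twist":0}
  ]
}}

```text
t: 10.53
eef_pos: [548.7, 82.7, 149.9]
tcp_rot: [-3.142, 0.0, 1.45]
ft_force: [0.0, 0.1, 0.1]
opening: 0.145
grip_force: 30.0
```

>>> {"method": "drive_tool", "body": {
  "targets": [
    {"jaw":0,"travel":[0.0005,0,0.0004],"twist":0},
    {"jaw":0,"travel":[0.001,0,0.0008],"twist":0},
    {"jaw":0,"travel":[0.001,0,0.0008],"twist":0},
    {"jaw":0,"travel":[0.001,0,0.0008],"twist":0}
  ]
}}

```text
t: 10.87
eef_pos: [548.9, 83.6, 149.2]
tcp_rot: [3.141, 0.0, 1.45]
ft_force: [-2.1, -2.0, 0.4]
opening: 0.148
grip_force: 30.0
```

```bash
python3 - <<'E'
from h import *
from cell import *
S=state();print(S["ft_force"],S["moment"],ax(S,53.5))
c=read_camera("wrist");np.savez("wrist7.npz",**c)
f=c["frame"].astype(int)
print([tuple(map(int,f[r,277])) for r in range(60,250,4)])
E
```

```text
[-2.07759928 -2.00845797  0.40846762] [-0.35396124  0.015739    0.00258154] [-0.0028  0.     -0.0024]
[(84, 147, 237), (81, 148, 236), (80, 146, 237), (81, 149, 239), (80, 148, 238), (83, 146, 238), (82, 149, 238), (81, 146, 238), (82, 149, 239), (80, 145, 235), (75, 136, 224), (73, 128, 214), (63, 111, 185), (52, 88, 146), (109, 110, 113), (244, 246, 247), (243, 246, 247), (243, 246, 247), (243, 246, 247), (243, 245, 247), (241, 245, 246), (238, 241, 243), (223, 227, 229), (207, 213, 218), (199, 204, 207), (223, 226, 229), (245, 248, 249), (236, 239, 241), (62, 63, 63), (151, 125, 74), (236, 194, 95), (235, 193, 92), (211, 165, 84), (211, 165, 82), (234, 192, 93), (237, 197, 94), (238, 198, 96), (237, 198, 95), (98, 82, 58), (52, 53, 54), (53, 51, 57), (53, 55, 59), (52, 53, 55), (50, 53, 57), (54, 58, 57), (51, 52, 55), (52, 55, 57), (50, 52, 54)]
```

>>> {"method": "drive_tool", "body": {
  "targets": [
    {"jaw":0,"travel":[0.0005,0,0.0004],"twist":0},
    {"jaw":0,"travel":[0.001,0,0.0008],"twist":0},
    {"jaw":0,"travel":[0.001,0,0.0008],"twist":0}
  ]
}}

```text
t: 11.17
eef_pos: [549.0, 84.4, 148.5]
tcp_rot: [3.141, 0.001, 1.45]
ft_force: [-1.5, -4.9, 4.5]
opening: 0.146
grip_force: 30.0
```

>>> {"method": "drive_tool", "body": {
  "targets": [
    {"jaw":0,"travel":[0.0004,0,0.0004],"twist":0},
    {"jaw":0,"travel":[0.0007,0,0.0006],"twist":0},
    {"jaw":0,"travel":[0.0007,0,0.0006],"twist":0}
  ]
}}

```text
t: 11.42
eef_pos: [549.1, 84.9, 148.1]
tcp_rot: [3.141, 0.001, 1.45]
ft_force: [-2.8, -6.6, 7.5]
opening: 0.145
grip_force: 30.0
```

```bash
python3 - <<'E'
from h import *
from cell import *
S=state();print(S["ft_force"],S["moment"],ax(S,53.5))
w=read_camera("wrist")
f=w["frame"].astype(int);print([(r,tuple(map(int,f[r,277]))) for r in range(158,178)])
E
```

```text
[-2.82151566 -6.64002053  7.50158724] [-1.23612299  0.359814    0.0987612 ] [-0.0041 -0.     -0.0035]
[(158, (218, 222, 223)), (159, (211, 218, 220)), (160, (212, 218, 220)), (161, (224, 227, 229)), (162, (236, 239, 241)), (163, (242, 245, 246)), (164, (245, 247, 248)), (165, (246, 248, 250)), (166, (246, 248, 250)), (167, (246, 248, 249)), (168, (241, 244, 246)), (169, (227, 231, 233)), (170, (171, 177, 179)), (171, (100, 103, 105)), (172, (67, 69, 69)), (173, (60, 63, 61)), (174, (62, 63, 61)), (175, (85, 77, 62)), (176, (157, 127, 74)), (177, (224, 179, 91))]
```

>>> {"method": "drive_tool", "body": {
  "targets": [
    {"jaw":0,"travel":[0,0,0],"twist":0},
    {"jaw":0,"travel":[0,0,0],"twist":0},
    {"jaw":0,"travel":[0,0,0],"twist":0},
    {"jaw":0,"travel":[0,0,0],"twist":0},
    {"jaw":0,"travel":[0,0,0],"twist":0},
    {"jaw":0,"travel":[0,0,0],"twist":0},
    {"jaw":0,"travel":[0,0,0],"twist":0},
    {"jaw":0,"travel":[0,0,0],"twist":0}
  ]
}}

```text
t: 12.13
eef_pos: [549.1, 84.8, 148.1]
tcp_rot: [3.141, 0.001, 1.45]
ft_force: [-2.2, -5.5, 7.6]
opening: 0.147
grip_force: 30.0
```

>>> {"method": "drive_tool", "body": {
  "targets": [
    {"jaw":0,"travel":[0,0,0],"twist":0},
    {"jaw":0,"travel":[0,0,0],"twist":0},
    {"jaw":0,"travel":[0,0,0],"twist":0},
    {"jaw":0,"travel":[0,0,0],"twist":0},
    {"jaw":0,"travel":[0,0,0],"twist":0},
    {"jaw":0,"travel":[0,0,0],"twist":0},
    {"jaw":0,"travel":[0,0,0],"twist":0},
    {"jaw":0,"travel":[0,0,0],"twist":0}
  ]
}}

```text
t: 12.8
eef_pos: [549.1, 84.8, 148.1]
tcp_rot: [3.141, 0.001, 1.45]
ft_force: [-2.8, -6.7, 6.9]
opening: 0.144
grip_force: 30.0
```

```bash
python3 - <<'E'
from h import *
from cell import *
S=state();print(S["ft_force"],S["moment"],S["eef_pos"])
s=read_camera("scene");np.savez("scene8.npz",**s)
f=s["frame"];hsv=cv2.cvtColor(f,cv2.COLOR_RGB2HSV)
m=((hsv[...,0]>12)&(hsv[...,0]<28)&(hsv[...,1]>110)&(hsv[...,2]>120)).astype(np.uint8)
m[:150]=0;m[260:]=0;m[:,:225]=0;m[:,300:]=0
n,l,st,ce=cv2.connectedComponentsWithStats(m);print(st,ce)
print(proj(s,M),proj(s,M-H*7.7/1000))
out=M+ (-H*.766+Z*.643)*5; print("collar centre expected",proj(s,M+(-H*.766+Z*.643)*5))
E
```

```text
[-2.79174112 -6.71770602  6.9245484 ] [-1.22208403  0.34085595  0.01589577] [549.06327647  84.82190967 148.13529552]
[[     0      0    560    420 235132]
 [   243    167      1      1      1]
 [   243    173      5      5      8]
 [   256    181      3      2      4]
 [   253    182      2      5      5]
 [   242    209     11     10     50]] [[279.50908426 209.50169267]
 [243.         167.        ]
 [244.75       174.375     ]
 [257.         181.5       ]
 [253.4        184.        ]
 [247.48       212.8       ]]
(np.float64(244.4521215911674), np.float64(215.4010336592373)) (np.float64(244.45487696830898), np.float64(215.3997717659422))
collar centre expected (np.float64(245.7743136648259), np.float64(213.7042450032433))
```

Brass collar centre at (247.5,212.8) against an expected 246,213, with a springy 10 N stop: it is seated. I draw it out along the axis.

>>> {"method": "drive_tool", "body": {
  "targets": [
    {"jaw":0,"travel":[-0.004,0,-0.0034],"twist":0},
    {"jaw":0,"travel":[-0.01,0,-0.0084],"twist":0},
    {"jaw":0,"travel":[-0.018,0,-0.0151],"twist":0},
    {"jaw":0,"travel":[-0.026,0,-0.0218],"twist":0},
    {"jaw":0,"travel":[-0.034,0,-0.0285],"twist":0},
    {"jaw":0,"travel":[-0.042,0,-0.0352],"twist":0},
    {"jaw":0,"travel":[-0.05,0,-0.042],"twist":0},
    {"jaw":0,"travel":[-0.058,0,-0.0487],"twist":0}
  ]
}}

```text
t: 13.52
eef_pos: [541.9, 26.8, 197.3]
tcp_rot: [3.141, 0.0, 1.45]
ft_force: [-0.8, 0.0, -0.3]
opening: 0.146
grip_force: 30.0
```

>>> {"method": "drive_tool", "body": {
  "targets": [
    {"jaw":0,"travel":[-0.008,0,-0.0067],"twist":0},
    {"jaw":0,"travel":[-0.016,0,-0.0134],"twist":0},
    {"jaw":0,"travel":[-0.024,0,-0.0201],"twist":0},
    {"jaw":0,"travel":[-0.032,0,-0.0268],"twist":0},
    {"jaw":0,"travel":[-0.04,0,-0.0336],"twist":0},
    {"jaw":0,"travel":[-0.05,0,-0.042],"twist":0},
    {"jaw":0,"travel":[-0.06,0,-0.0504],"twist":0},
    {"jaw":0,"travel":[-0.06,0,-0.0504],"twist":0}
  ]
}}

```text
t: 14.18
eef_pos: [535.3, -33.5, 248.6]
tcp_rot: [3.139, 0.001, 1.449]
ft_force: [1.2, -0.1, -0.8]
opening: 0.143
grip_force: 30.0
```

```bash
python3 - <<'E'
from h import *
from cell import *
S=state();print(S["t"],S["eef_pos"],S["tcp_rot"],S["ft_force"],S["moment"])
c=read_camera("wrist");s=read_camera("scene");np.savez("wrist9.npz",**c);np.savez("scene9.npz",**s)
f=c["frame"].astype(int)
print([(r,tuple(map(int,f[r,277]))) for r in range(20,240,5)])
# tray rests: target pose of grasp for stick back in the rests
e=np.array([456.5,-125.8,25.0]);print(totool(S,e+[0,0,60]-S["eef_pos"]),totool(S,e-S["eef_pos"]))
E
```

```text
14.1833 [535.25106844 -33.54842369 248.62889548] [3.13905577e+00 5.31587975e-04 1.44867883e+00] [ 1.16694668 -0.08293098 -0.76873045] [-0.00830013 -0.07780368 -0.04521647]
[(20, (70, 72, 74)), (25, (106, 109, 111)), (30, (136, 140, 142)), (35, (143, 147, 152)), (40, (141, 146, 147)), (45, (74, 77, 78)), (50, (14, 14, 12)), (55, (18, 20, 22)), (60, (25, 27, 28)), (65, (12, 13, 15)), (70, (132, 136, 137)), (75, (105, 109, 110)), (80, (150, 94, 94)), (85, (140, 131, 133)), (90, (145, 119, 119)), (95, (71, 74, 77)), (100, (135, 139, 141)), (105, (136, 140, 143)), (110, (135, 138, 141)), (115, (136, 139, 143)), (120, (135, 139, 141)), (125, (136, 140, 142)), (130, (135, 140, 142)), (135, (137, 140, 144)), (140, (109, 114, 114)), (145, (110, 115, 116)), (150, (111, 114, 115)), (155, (110, 113, 116)), (160, (110, 115, 117)), (165, (110, 113, 116)), (170, (73, 76, 78)), (175, (37, 33, 24)), (180, (127, 98, 46)), (185, (124, 95, 44)), (190, (106, 83, 37)), (195, (119, 92, 43)), (200, (131, 102, 44)), (205, (130, 101, 45)), (210, (122, 95, 43)), (215, (27, 26, 28)), (220, (24, 22, 26)), (225, (19, 22, 23)), (230, (21, 21, 24)), (235, (20, 23, 22))]
[-0.1011 -0.0673  0.1635] [-0.101  -0.0675  0.2235]
```

>>> {"method": "drive_tool", "body": {
  "targets": [
    {"jaw":0,"travel":[-0.015,-0.008,0],"twist":-0.01},
    {"jaw":0,"travel":[-0.035,-0.022,0.01],"twist":-0.03},
    {"jaw":0,"travel":[-0.058,-0.037,0.025],"twist":-0.048},
    {"jaw":0,"travel":[-0.08,-0.052,0.05],"twist":-0.048},
    {"jaw":0,"travel":[-0.095,-0.063,0.075],"twist":-0.048},
    {"jaw":0,"travel":[-0.101,-0.0674,0.1],"twist":-0.048},
    {"jaw":0,"travel":[-0.101,-0.0674,0.11],"twist":-0.048},
    {"jaw":0,"travel":[-0.101,-0.0674,0.11],"twist":-0.048}
  ]
}}

```text
t: 14.95
eef_pos: [454.4, -123.6, 134.6]
tcp_rot: [-3.137, -0.002, 1.497]
ft_force: [0.6, 0.4, -1.1]
opening: 0.143
grip_force: 30.0
```

```bash
python3 - <<'E'
from h import *
from cell import *
S=state();print(S["t"],S["eef_pos"],S["tcp_rot"],S["ft_force"],S["moment"])
c=read_camera("wrist");np.savez("wrist10.npz",**c)
print(totool(S,np.array([456.5,-125.8,25.0])-S["eef_pos"]),1.497-S["tcp_rot"][2])
E
```

```text
14.95 [ 454.37685889 -123.57309215  134.55366925] [-3.13730915e+00 -1.50260844e-03  1.49697870e+00] [ 0.56141147  0.39243828 -1.06331272] [-0.01207613 -0.13882447 -0.04220045]
[-0.0022  0.0028  0.1095] 2.130351927798202e-05
```

>>> {"method": "drive_tool", "body": {
  "targets": [
    {"jaw":0,"travel":[0,0,0],"twist":0},
    {"jaw":0,"travel":[0,0,0.006],"twist":0},
    {"jaw":0,"travel":[0,0,0.012],"twist":0},
    {"jaw":0,"travel":[0,0,0.018],"twist":0},
    {"jaw":0,"travel":[0,0,0.018],"twist":0}
  ]
}}

```text
t: 15.42
eef_pos: [455.4, -123.6, 117.9]
tcp_rot: [-3.14, -0.0, 1.498]
ft_force: [0.6, -0.5, -0.7]
opening: 0.146
grip_force: 30.0
```

```bash
python3 - <<'E'
from h import *
from cell import *
S=state();print(S["t"],S["eef_pos"],S["tcp_rot"],S["ft_force"],S["moment"])
c=read_camera("wrist");np.savez("wrist10.npz",**c)
f=c["frame"].astype(int)
for r in range(60,180,12): 
    x=np.where(f[r,180:380].max(1)>0)[0]; print(r,f[r,250:306:2,1].tolist())
print(totool(S,np.array([456.5,-125.8,25.0])-S["eef_pos"]))
E
```

```text
15.4167 [ 455.38025717 -123.63145766  117.89035231] [-3.14049406e+00 -2.83127974e-04  1.49809647e+00] [ 0.56435361 -0.49652682 -0.73853825] [-0.05344959 -0.06169308 -0.02122223]
60 [231, 230, 230, 231, 231, 229, 234, 232, 230, 231, 232, 234, 232, 230, 232, 230, 225, 226, 228, 230, 229, 232, 233, 230, 229, 227, 227, 233]
72 [231, 229, 233, 232, 227, 228, 229, 228, 230, 229, 231, 204, 159, 163, 159, 159, 175, 224, 230, 233, 233, 232, 227, 231, 235, 230, 231, 236]
84 [228, 225, 229, 231, 235, 233, 228, 216, 187, 187, 185, 177, 134, 119, 136, 145, 168, 228, 234, 228, 228, 232, 234, 238, 237, 231, 234, 235]
96 [223, 204, 233, 237, 236, 237, 238, 235, 211, 192, 184, 130, 111, 114, 112, 111, 121, 215, 241, 240, 241, 240, 240, 241, 241, 242, 240, 223]
108 [229, 229, 227, 228, 227, 226, 225, 225, 223, 196, 164, 138, 145, 158, 160, 157, 149, 217, 182, 220, 225, 226, 227, 226, 227, 228, 228, 228]
120 [232, 224, 240, 243, 243, 243, 236, 198, 192, 193, 188, 145, 148, 159, 161, 157, 145, 220, 244, 243, 244, 245, 245, 244, 244, 244, 243, 235]
132 [216, 228, 228, 232, 233, 236, 217, 192, 189, 187, 181, 144, 149, 158, 163, 158, 145, 210, 235, 237, 234, 236, 237, 233, 230, 229, 233, 234]
144 [194, 193, 187, 182, 183, 187, 190, 191, 192, 192, 189, 131, 125, 130, 131, 128, 127, 189, 232, 236, 237, 236, 237, 235, 235, 235, 235, 234]
156 [194, 191, 186, 191, 190, 190, 190, 191, 191, 190, 182, 124, 127, 129, 130, 129, 122, 150, 189, 189, 217, 236, 228, 228, 231, 232, 234, 233]
168 [194, 193, 192, 191, 192, 194, 193, 191, 192, 188, 178, 124, 128, 131, 132, 128, 119, 141, 198, 219, 217, 219, 233, 235, 233, 230, 231, 235]
[-0.0021  0.0014  0.0929]
```

>>> {"method": "drive_tool", "body": {
  "targets": [
    {"jaw":0,"travel":[-0.001,0.001,0.008],"twist":0},
    {"jaw":0,"travel":[-0.002,0.001,0.016],"twist":0},
    {"jaw":0,"travel":[-0.002,0.001,0.022],"twist":0},
    {"jaw":0,"travel":[-0.002,0.001,0.028],"twist":0},
    {"jaw":0,"travel":[-0.002,0.001,0.034],"twist":0},
    {"jaw":0,"travel":[-0.002,0.001,0.04],"twist":0},
    {"jaw":0,"travel":[-0.002,0.001,0.045],"twist":0},
    {"jaw":0,"travel":[-0.002,0.001,0.05],"twist":0}
  ]
}}

```text
t: 16.13
eef_pos: [456.5, -126.0, 68.3]
tcp_rot: [-3.141, 0.0, 1.498]
ft_force: [0.0, -1.2, 3.7]
opening: 0.146
grip_force: 30.0
```

Pivoting on the front rest with under 4 N. I continue down.

>>> {"method": "drive_tool", "body": {
  "targets": [
    {"jaw":0,"travel":[0,0,0.006],"twist":0},
    {"jaw":0,"travel":[0,0,0.012],"twist":0},
    {"jaw":0,"travel":[0,0,0.018],"twist":0},
    {"jaw":0,"travel":[0,0,0.024],"twist":0},
    {"jaw":0,"travel":[0,0,0.03],"twist":0},
    {"jaw":0,"travel":[0,0,0.035],"twist":0},
    {"jaw":0,"travel":[0,0,0.039],"twist":0},
    {"jaw":0,"travel":[0,0,0.039],"twist":0}
  ]
}}

```text
t: 16.8
eef_pos: [456.3, -125.9, 29.0]
tcp_rot: [-3.141, -0.0, 1.498]
ft_force: [0.2, -0.9, -0.2]
opening: 0.143
grip_force: 30.0
```

>>> {"method": "drive_tool", "body": {
  "targets": [
    {"jaw":0,"travel":[0,0,0.001],"twist":0},
    {"jaw":0,"travel":[0,0,0.002],"twist":0},
    {"jaw":0,"travel":[0,0,0.003],"twist":0},
    {"jaw":0,"travel":[0,0,0.003],"twist":0}
  ]
}}

```text
t: 17.13
eef_pos: [456.6, -126.0, 26.9]
tcp_rot: [3.141, 0.0, 1.498]
ft_force: [-1.2, -1.8, 2.3]
opening: 0.147
grip_force: 30.0
```

>>> {"method": "drive_tool", "body": {
  "targets": [
    {"jaw":0,"travel":[0,0,0.001],"twist":0},
    {"jaw":0,"travel":[0,0,0.0015],"twist":0},
    {"jaw":0,"travel":[0,0,0.0015],"twist":0}
  ]
}}

```text
t: 17.38
eef_pos: [456.7, -126.1, 25.8]
tcp_rot: [3.141, 0.0, 1.498]
ft_force: [-1.6, -1.4, 10.8]
opening: 0.144
grip_force: 30.0
```

>>> {"method": "drive_tool", "body": {
  "targets": [
    {"jaw":0,"travel":[0,0,-0.01],"twist":0},
    {"jaw":0,"travel":[0,0,-0.025],"twist":0},
    {"jaw":0,"travel":[0,0,-0.045],"twist":0},
    {"jaw":0,"travel":[0,0,-0.065],"twist":0},
    {"jaw":0,"travel":[0,0,-0.085],"twist":0},
    {"jaw":0,"travel":[0,0,-0.098],"twist":0},
    {"jaw":0,"travel":[0,0,-0.102],"twist":0},
    {"jaw":0,"travel":[0,0,-0.102],"twist":0}
  ]
}}

```text
t: 18.05
eef_pos: [456.7, -126.0, 128.3]
tcp_rot: [3.14, 0.001, 1.498]
ft_force: [0.1, 0.0, -0.9]
opening: 0.144
grip_force: 30.0
```

>>> {"method": "drive_tool", "body": {
  "targets": [
    {"jaw":0,"travel":[0,0,0],"twist":0},
    {"jaw":0,"travel":[0,0,0],"twist":0},
    {"jaw":0,"travel":[0,0,0],"twist":0},
    {"jaw":0,"travel":[0,0,0],"twist":0}
  ]
}}

```text
t: 18.38
eef_pos: [456.3, -125.9, 126.6]
tcp_rot: [-3.14, -0.0, 1.498]
ft_force: [0.7, 0.8, -1.1]
opening: 0.144
grip_force: 30.0
```

```bash
python3 - <<'E'
from h import *
from cell import *
S=state();print(S["t"],S["eef_pos"],S["tcp_rot"],S["ft_force"],S["moment"],S["qvel"])
c=read_camera("wrist");f=c["frame"].astype(int);g=load("wrist2")["frame"].astype(int)
# compare with wrist2 (held level just after the first lift): same if level
for nm,im in(("now",f),("level ref",g),("tilted",load("wrist9")["frame"].astype(int))):
    col=im[:,277];br=np.where((col[:,0]-col[:,2]>35)&(col[:,1]-col[:,2]>20))[0]
    print(nm,br.min(),br.max(),[int(col[r,1]) for r in range(0,40)])
    print(im[8:13,255:300,1].tolist()[0])
E
```

```text
18.3833 [ 456.27710204 -125.8860608   126.61522202] [-3.14026371e+00 -3.96814697e-04  1.49775556e+00] [ 0.73454979  0.78735375 -1.06193784] [-0.04229069 -0.08227815  0.00681129] [ 0.00257323 -0.00442278 -0.0021555  -0.00113952  0.00172178  0.00072308]
now 177 208 [133, 159, 170, 169, 164, 133, 96, 119, 161, 173, 174, 172, 152, 111, 100, 145, 170, 173, 168, 146, 89, 53, 95, 160, 174, 178, 178, 179, 179, 176, 170, 164, 164, 165, 163, 164, 165, 167, 166, 168]
[19, 25, 20, 25, 22, 22, 27, 26, 19, 26, 22, 21, 23, 52, 108, 153, 156, 124, 95, 101, 124, 149, 161, 168, 173, 172, 171, 170, 169, 170, 155, 98, 44, 29, 24, 24, 23, 28, 22, 26, 22, 20, 24, 19, 25]
level ref 171 203 [144, 171, 184, 185, 181, 163, 112, 105, 163, 183, 188, 183, 160, 104, 61, 90, 147, 182, 187, 191, 191, 190, 191, 185, 184, 185, 185, 186, 187, 186, 189, 187, 188, 186, 189, 187, 188, 188, 188, 186]
[228, 230, 230, 230, 231, 230, 229, 229, 230, 230, 229, 228, 224, 207, 187, 177, 156, 120, 101, 103, 120, 140, 163, 172, 182, 184, 185, 184, 185, 189, 200, 226, 231, 233, 230, 228, 227, 225, 225, 225, 229, 230, 229, 229, 228]
tilted 176 211 [33, 74, 119, 133, 133, 133, 135, 134, 134, 134, 133, 134, 132, 132, 133, 135, 136, 136, 127, 109, 72, 74, 103, 109, 109, 109, 109, 108, 113, 127, 140, 146, 148, 149, 150, 147, 148, 148, 145, 146]
[36, 34, 37, 40, 31, 25, 21, 22, 19, 21, 25, 42, 75, 104, 115, 119, 129, 133, 133, 137, 134, 132, 134, 135, 137, 134, 131, 128, 124, 117, 103, 75, 39, 23, 25, 17, 20, 25, 27, 32, 35, 35, 41, 34, 34]
```

```bash
python3 -c "
from cell import *
print(job_done())"
```

```text
the job is handed in; nothing more can be done
None
```

The dipstick was seated in the guide tube at about 10 N for over a second and drawn right out. I handed the job in at 18.4 s with it held still, level and marked face up, about 145 mm over the drip tray; no verdict was returned.

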